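# Tip the dead cells out of a two-bay pouring caddy

### The job

Pick the two-bay caddy up by its carrying handle, stand it on the bench stand square to the stand's front edge with its spout out over the collection tray, and let go of it. Then take it by the tipping handle at its back and tip it up on the front of its floor, which stays on the stand, so that all the dead dry cells of the front bay go into the tray while the absorber cartridges stay in the back bay. Lower the caddy level onto the stand again, let go, and leave the instruments and the case where they are.

Things in the scene. Friction and masses are not known exactly. Their poses are not given: they have to be found in the camera images.
- stand: Low grey steel bench stand with a black rubber top, fixed to the bench; top plate 200 mm deep (its x) by 220 mm wide (its y), 100 mm high, hollow below. Origin on the bench under its centre; z up; its front edge, at its x = -100 mm, is the side towards the tray (and roughly towards the robot). The rubber top is clear at the start.
- stand_edge (a point): Point in the middle of the stand's front edge, at the height of its top (100 mm above the bench). Axes as the stand's: -x points out over the tray.
- tray: Plain grey open plastic collection tray, fixed on the bench directly in front of the stand; 150 mm (its x) by 230 mm (its y) outside, walls 4 mm thick and 55 mm high. Origin in the middle of its underside. Empty at the start.
- caddy: Loose pouring caddy of 3 mm aluminium sheet, 0.4 to 0.55 kg plus 0.42 kg of contents. Floor 150 mm (x) by 152 mm (y); walls 80 mm high. An upright divider 48 mm high at x = 0 parts the front bay (-x) from the back bay (+x); back wall at x = +75 mm. Origin on the underside below the divider; z up. At the start it stands on the bench beside the stand, spout roughly towards the robot.
- caddy_toe (a point): Middle of the front edge of the caddy's floor, on the underside (caddy x = -75 mm, z = 0); it tips on this edge. From here the spout plate, in place of a front wall, rises at 31 degrees to its lip at caddy x = -135 mm, z = 36 mm. Tipped spout-down, the cells roll out from 35 to 45 degrees on and all are out by about 50; the cartridges lie held by the divider to about 70 if it is tipped steadily.
- carry_handle: Fixed carrying handle of the caddy above the divider: a black rubber grip bar along the caddy's y, 100 mm long, 14 mm thick (along x) and 20 mm high, on two steel straps. Origin in the middle of the grip, 150 mm above the caddy's underside; 92 mm free below the grip down to the divider's top. Axes as the caddy's.
- tip_handle: Tipping handle on the caddy's back wall: a fixed round steel bar of 12 mm diameter along the caddy's y, 96 mm between its two stays, 36 mm clear of the wall. Origin in the middle of the bar, at caddy x = +117 mm, z = 70 mm. Axes as the caddy's. The round bar can turn between the fingers as the caddy tips.
- cell0_mid (a point): Middle of a dead dry cell: grey steel cylinder 33 mm in diameter, 58 mm long, along its y; lies across in the front bay at the start; 0.09 kg.
- cell1_mid (a point): Middle of a second dry cell, the same.
- cell2_mid (a point): Middle of a third dry cell, the same.
- cart0_mid (a point): Middle of an absorber cartridge: white tube with black end caps, 32 mm in diameter, 105 mm long, along its y; lies across on the floor of the back bay; 0.05 kg.
- cart1_mid (a point): Middle of a second cartridge, the same.
- cart2_mid (a point): Middle of a third cartridge, the same, lying on top of the other two in the groove between them.
- meter_a: Portable gas instrument standing upright near the work, 65 x 130 mm and 156 mm high, 1.1 kg; origin in the middle of its underside. Not to be disturbed.
- meter_b: A second such instrument.
- case: Round brown carrying case, 104 mm in diameter, 126 mm high; origin in the middle of its underside. Not to be disturbed.
Not all that is in view belongs to the job. What is shaped like the part that bears cell1_mid but orange or yellow is not meant.

How it is judged:
On the way, in this order (a step that is already met when the one before it is completed fails the run):
1. The caddy hangs from the fingers by its carrying handle, clear of the bench and level within about 20 degrees, all three cells in its front bay (contact force between the fingers and carry_handle above 1 N and height (world z) of caddy_toe above 0.03 m and angle between caddy's own z axis and vertical below 0.35 rad and x of cell0_mid in the frame of caddy between -0.13 and -0.005 m and y of cell0_mid in the frame of caddy between -0.076 and 0.076 m and z of cell0_mid in the frame of caddy between 0 and 0.09 m and x of cell1_mid in the frame of caddy between -0.13 and -0.005 m and y of cell1_mid in the frame of caddy between -0.076 and 0.076 m and z of cell1_mid in the frame of caddy between 0 and 0.09 m and x of cell2_mid in the frame of caddy between -0.13 and -0.005 m and y of cell2_mid in the frame of caddy between -0.076 and 0.076 m and z of cell2_mid in the frame of caddy between 0 and 0.09 m), for 0.1 s.
2. Caddy released on the stand, level, square (15 degrees), floor front from 20 mm beyond to 35 mm behind the stand's front edge, within 45 mm of its middle, cells still in the front bay (x of caddy_toe in the frame of stand_edge between -0.02 and 0.035 m and y of caddy_toe in the frame of stand_edge between -0.045 and 0.045 m and z of caddy_toe in the frame of stand_edge between -0.006 and 0.006 m and angle between the x axis of caddy and the x axis of stand, either way round below 0.27 rad and angle between caddy's own z axis and vertical below 0.07 rad and contact force between the fingers and caddy below 0.05 N and x of cell0_mid in the frame of caddy between -0.13 and -0.005 m and y of cell0_mid in the frame of caddy between -0.076 and 0.076 m and z of cell0_mid in the frame of caddy between 0 and 0.09 m and x of cell1_mid in the frame of caddy between -0.13 and -0.005 m and y of cell1_mid in the frame of caddy between -0.076 and 0.076 m and z of cell1_mid in the frame of caddy between 0 and 0.09 m and x of cell2_mid in the frame of caddy between -0.13 and -0.005 m and y of cell2_mid in the frame of caddy between -0.076 and 0.076 m and z of cell2_mid in the frame of caddy between 0 and 0.09 m), for 0.2 s.
3. The caddy is tipped spout-down by more than about 35 degrees, held at its tipping handle, the front of its floor still on the stand (contact force between the fingers and tip_handle above 0.3 N and angle between caddy's own z axis and vertical above 0.6 rad and contact force between caddy and stand above 0.2 N and z of caddy_toe in the frame of stand_edge below 0.025 m and x of caddy_toe in the frame of stand_edge above -0.03 m), for 0.1 s.
At the end, for the whole second after the job is handed in: All three cells in the tray; all three cartridges in the back bay; caddy released, at rest, level (4 degrees) on the stand, square to it (15 degrees), the front of its floor from 20 mm beyond to 35 mm behind the stand's front edge and within 45 mm of its middle (x of caddy_toe in the frame of stand_edge between -0.02 and 0.035 m and y of caddy_toe in the frame of stand_edge between -0.045 and 0.045 m and z of caddy_toe in the frame of stand_edge between -0.006 and 0.006 m and angle between the x axis of caddy and the x axis of stand, either way round below 0.27 rad and angle between caddy's own z axis and vertical below 0.07 rad and x of cell0_mid in the frame of tray between -0.072 and 0.072 m and y of cell0_mid in the frame of tray between -0.112 and 0.112 m and z of cell0_mid in the frame of tray between 0 and 0.065 m and x of cell1_mid in the frame of tray between -0.072 and 0.072 m and y of cell1_mid in the frame of tray between -0.112 and 0.112 m and z of cell1_mid in the frame of tray between 0 and 0.065 m and x of cell2_mid in the frame of tray between -0.072 and 0.072 m and y of cell2_mid in the frame of tray between -0.112 and 0.112 m and z of cell2_mid in the frame of tray between 0 and 0.065 m and x of cart0_mid in the frame of caddy between 0 and 0.075 m and y of cart0_mid in the frame of caddy between -0.076 and 0.076 m and z of cart0_mid in the frame of caddy between 0 and 0.085 m and x of cart1_mid in the frame of caddy between 0 and 0.075 m and y of cart1_mid in the frame of caddy between -0.076 and 0.076 m and z of cart1_mid in the frame of caddy between 0 and 0.085 m and x of cart2_mid in the frame of caddy between 0 and 0.075 m and y of cart2_mid in the frame of caddy between -0.076 and 0.076 m and z of cart2_mid in the frame of caddy between 0 and 0.085 m and contact force between the fingers and caddy below 0.05 N and linear speed of caddy below 0.02 m/s); the robot touches nothing.
It fails at once if An instrument or the case is moved more than 20 mm or knocked over ((distance of any of meter_a, meter_b, case from where it was at the start of the episode above 0.02 m or angle between any of meter_a, meter_b, case's own z axis and vertical above 0.3 rad)).
It fails at once if A cartridge leaves the back bay (not (x of cart0_mid in the frame of caddy between 0 and 0.075 m and y of cart0_mid in the frame of caddy between -0.076 and 0.076 m and z of cart0_mid in the frame of caddy between 0 and 0.085 m and x of cart1_mid in the frame of caddy between 0 and 0.075 m and y of cart1_mid in the frame of caddy between -0.076 and 0.076 m and z of cart1_mid in the frame of caddy between 0 and 0.085 m and x of cart2_mid in the frame of caddy between 0 and 0.075 m and y of cart2_mid in the frame of caddy between -0.076 and 0.076 m and z of cart2_mid in the frame of caddy between 0 and 0.085 m)).
It also fails if it takes over 59 s, if anything falls off the work surface, if the arm or the gripper's body presses on something with over 40 N, if the wrist force passes 120 N, or if a joint passes its speed limit or range.

### The arm

A 6-joint arm with a two-finger parallel gripper is mounted at the origin on the work surface. World frame = base frame: x ahead of the robot, y to its left, z up, the work surface at z = 0. Lengths are in m, angles in rad, forces in N, time in s.
With the tool pointing down it reaches from about 0.3 to 1 m from the base axis. Payload 5.1 kg.
Tool frame: the origin (TCP) lies midway between the tips of the shut fingers; the grasp point (between the pads) lies 19 mm behind it (bot.pinch_z is the distance from the TCP to the grasp point, in m); z points along the fingers, x is the direction in which the jaws open and shut, and the axes are right-handed (so a half turn about z gives the same grasp; the last joint's range is limited). The gripper opens to 95 mm and grips with 3 to 60 N. Pads are 20 mm wide; open, the fingers measure 119 mm over their backs; the gripper's body (75 mm by 180 mm) begins 59 mm behind the grasp point.
Start: joints at [1.222, 0.124, 1.65, -0, 1.367, -0.083], TCP at [0.171, 0.627, 0.215] pointing down, gripper open.
Joint ranges: [-2.61, 2.61], [-1.02, 2.33], [0.03, 2.71], [-1.35, 4.49], [0.32, 2.68], [-2.91, 2.91]. Speed limits (rad/s): [2.57, 2.57, 3.14, 3.14, 3.14, 3.14].

### API

Orientations are given as a rotation vector (axis times angle).
In Python, from rig import bot gives the robot as it stands.
- The arm moves only by the tool step_arm, never from a script. Its argument "series" is text: rows parted by semicolons, each of 4 numbers parted by spaces: the shift along the tool's x, y, z in mm, then the turn about the tool's z in degrees. In form: x y z spin; .... A call has 1 to 12 rows; each row shifts and turns the commanded pose from where the row before left it, along the tool's axes as they then stand; what a row does not reach is not made up. A row lasts 1/10 s, in which the tool goes at most 50 mm and 8.59 degrees, less where a joint would pass 70% of its speed; a pose out of reach is approached as far as the arm can. A call is refused whole if a number of a shift passes 50 or a number of a turn 8.59, either way. A call with a gripper value outside its range is refused whole. "jaw" is the closure, from 0 (fully open) to 1 (shut), set as the call begins (left out, the last holds). The fingers move at their own pace and stop on an object; "force" is the grip in N (left out, the last holds). Time passes only in rows, so rows that do not move let the fingers close. It gives the time, the measured TCP pose, the force and the opening at its end, in the units of the state.
- bot.sense(): the state, without advancing time (a new reading comes with each control period).
- bot.read_camera(name): name is "scene" or "top" or "wrist"; returns the picture (384x512x3 uint8, red, green, blue); there is no depth.
- bot.camera_model(name): a dict with "mtx" (3x3 intrinsics, pixels), "view" (4x4, takes a point from world to camera coordinates). Camera axes: x right, y up, looking along -z (the intrinsics and any distortion apply to the point x, -y, -z); pixel columns grow to the right and rows downward; lengths in m; the calibration is good to about 2 mm. A picture is of the moment at which its call begins: read the wrist's pose just before it. camera_model takes no time and is no camera call; for the wrist camera it gives the pose at the moment of the call.
- bot.job_done(): hands the job in, once; it reports no verdict.
The state is a dict: "time_s": time; "q": joint angles; "dq": joint speeds; "joint_torque": joint torques, N m; "position": TCP position; "tcp_rot": TCP orientation; "ft_force": force on the tool from outside, world axes, zero at the start; "wrist_torque": the same for the moment, N m; "width": finger opening in m.
Only numpy, scipy, OpenCV 4.12 (cv2) and the standard library are available. Lean on these libraries where they do the work, as an engineer would, in place of code of your own. Each camera call takes 0.05 s, during which the arm holds its last target. There are 200 camera calls.

## Working session

There is one attempt and no reset: what is moved stays moved. The work goes in short steps, Python scripts to look and compute and a tool call to move; the robot and the scene stay as the last step left them, time stands still between calls to the robot, and variables do not carry over. Pictures are saved under pics/ and viewed, about 8 in all and at most 12, crops included, and the job is handed in when it is done.

Besides the shell and the picture viewer there is one more tool, called in YAML: its name, and indented under it one key for each argument. step_arm: Moves the arm, as the interface text tells. Its arguments: {"type":"object","properties":{"series":{"type":"string"},"jaw":{"type":"number"},"force":{"type":"number"}},"required":["series"]}

```bash
mkdir -p pics; python3 - <<'E'
from rig import bot
import cv2,numpy as np
s=bot.sense();print({k:np.round(v,3) for k,v in s.items()})
for n in("scene","top"):
    im=bot.read_camera(n);cv2.imwrite(f"pics/{n}0.png",im[:,:,::-1]);m=bot.camera_model(n);print(n,np.round(m["mtx"],1).tolist(),np.round(m["view"],3).tolist(),[k for k in m])
a=cv2.imread("pics/scene0.png");b=cv2.imread("pics/top0.png")
cv2.imwrite("pics/t0.png",cv2.resize(b,(800,600),interpolation=cv2.INTER_CUBIC))
cv2.imwrite("pics/s0.png",cv2.resize(a,(800,600),interpolation=cv2.INTER_CUBIC))
E
```

```text
{'time_s': np.float64(0.0), 'q': array([ 1.222,  0.125,  1.652,  0.   ,  1.367, -0.083]), 'dq': array([-0.001,  0.   , -0.   , -0.001,  0.001, -0.   ]), 'joint_torque': array([-3.0000e-03, -4.1760e+01, -3.5993e+01,  7.7000e-02,  4.9000e-02,
       -0.0000e+00]), 'position': array([0.171, 0.627, 0.213]), 'tcp_rot': array([ 2.495,  1.907, -0.003]), 'ft_force': array([-0.379,  0.048,  1.209]), 'wrist_torque': array([ 0.023, -0.042, -0.073]), 'width': np.float64(0.095)}
scene [[446.5, 0.0, 248.9], [0.0, 446.5, 195.0], [0.0, 0.0, 1.0]] [[0.141, 0.99, -0.017, -0.075], [-0.738, 0.116, 0.665, 0.339], [0.66, -0.081, 0.747, -1.631], [0.0, 0.0, 0.0, 1.0]] ['mtx', 'view']
top [[480.7, 0.0, 256.1], [0.0, 480.7, 194.3], [0.0, 0.0, 1.0]] [[-0.001, -1.0, -0.006, -0.002], [0.993, -0.001, 0.115, -0.562], [-0.115, -0.006, 0.993, -1.284], [0.0, 0.0, 0.0, 1.0]] ['mtx', 'view']
```

View pics/t0.png

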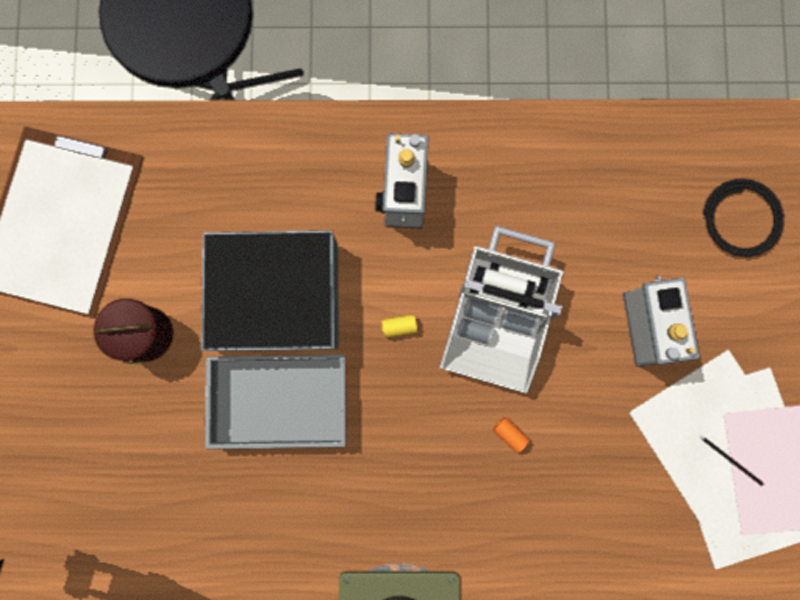

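View pics/s0.png

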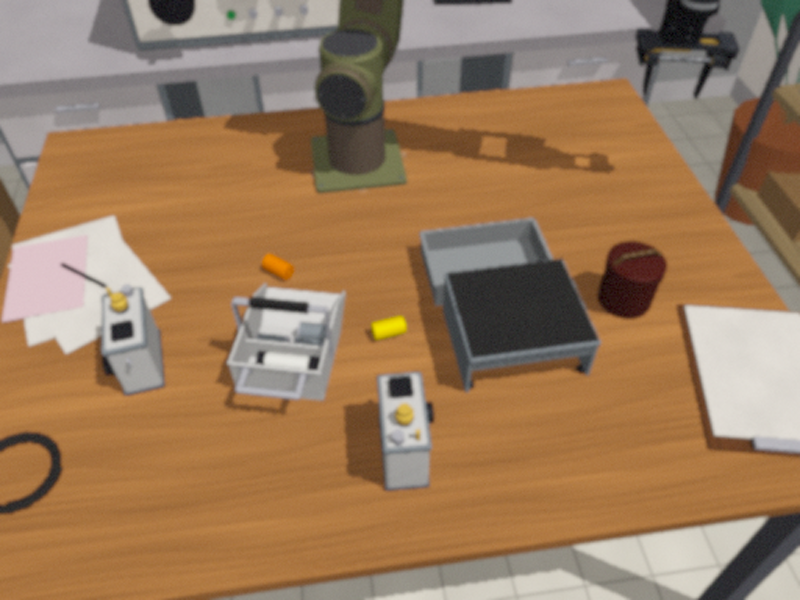

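```bash
cat > h.py <<'E'
from rig import bot
import cv2,numpy as np
from scipy.optimize import least_squares
from scipy.spatial.transform import Rotation as R
def proj(n,P,m=None):
    m=m or bot.camera_model(n);V=np.array(m["view"]);K=np.array(m["mtx"])
    c=np.asarray(P,float)@V[:3,:3].T+V[:3,3];c=c*[1,-1,-1];u=c@K.T;return u[:,:2]/u[:,2:]
def place(p,P):
    x,y,t=p[:3];c,s=np.cos(t),np.sin(t);P=np.asarray(P,float)
    return np.c_[x+c*P[:,0]-s*P[:,1],y+s*P[:,0]+c*P[:,1],P[:,2]+(p[3] if len(p)>3 else 0)]
def fit(n,P,px,p0,m=None):
    m=m or bot.camera_model(n)
    r=least_squares(lambda p:(proj(n,place(p,P),m)-px).ravel(),p0,loss='soft_l1',f_scale=1.5);return r.x,np.abs(r.fun).max()
E
python3 - <<'E'
from h import *
f=1.5625
def go(name,P,px,p0):
    p,e=fit("top",np.array(P)/1e3,np.array(px)/f,p0);print(name,np.round(p,4),"deg",round(np.degrees(p[2]),2),"err",e);return p
st=go("stand",[[100,110,100],[100,-110,100],[-100,-110,100],[-100,110,100]],[(203,233),(337,232),(338,348),(202,350)],[.65,.2,0])
tr=go("tray",[[75,115,55],[75,-115,55],[-75,-115,55],[-75,115,55]],[(206,359),(345,357),(346,446),(208,448)],[.5,.2,0])
P=[[75,76,80],[75,-76,80],[-135,76,36],[-135,-76,36],[123,50,70],[123,-50,70]]
ca=go("caddy",P,[(474,248),(563,270),(442,369),(528,391),(495,229),(553,244)],[.65,-.15,-.2])
print("grip",place(ca,[[0,0,.15]]),"edge",place(st,[[-.1,0,.1]]))
c=[[32,65,156],[32,-65,156],[-32,-65,156],[-32,65,156]]
go("meter by case? a",c,[(388,136),(428,136),(425,214),(385,214)],[.8,.0,0,]) if 0 else None
c=[[65,32,156],[65,-32,156],[-65,-32,156],[-65,32,156]]
go("meterN",c,[(388,136),(428,136),(425,214),(385,214)],[.8,.0,0])
go("meterR",c,[(643,286),(684,279),(699,357),(660,362)],[.6,-.4,-.2])
a=np.arange(0,6.3,.78)
print("case", fit("top",[[0,0,.126]],np.array([[126,330]])/f,[.6,.4,0])[0])
E
```

```text
stand [0.5775 0.214  0.0142] deg 0.81 err 1.2851633240679803
tray [0.3916 0.2074 0.018 ] deg 1.03 err 2.131833905226557
caddy [ 0.5586 -0.1839 -0.2615] deg -14.98 err 1.3981470346463425
grip [[ 0.55860694 -0.18388032  0.15      ]] edge [[0.47750178 0.21261552 0.1       ]]
meterN [ 0.7581 -0.0137 -0.0321] deg -1.84 err 0.4262480016573704
meterR [ 0.5203 -0.4316  0.158 ] deg 9.06 err 1.756978279119295
case [0.50906897 0.44219577 0.        ]
```

```bash
cat >> h.py <<'E'
def delta(tgt,yaw):
    "tool-frame shift (mm) now -> tgt TCP, and spin (deg) so that tool x lies along +-world yaw"
    s=bot.sense();M=R.from_rotvec(s["tcp_rot"]).as_matrix();d=M.T@(np.array(tgt)-s["position"])*1e3
    a=np.degrees(np.arctan2(M[1,0],M[0,0]));sp=-((yaw-a+90)%180-90)
    print("t",s["time_s"],"pos",np.round(s["position"],4),"xdir",round(a,2),"shift",np.round(d,1),"spin",round(sp,2),"tilt",np.round(M[2],3),"q",np.round(s["q"],2),"F",np.round(s["ft_force"],1),"w",np.round(s["width"],4))
E
python3 - <<'E'
from h import *
delta([.5586,-.1839,.29],-15)
E
```

```text
t 0.1 pos [0.1705 0.6266 0.2135] xdir 74.77 shift [-680.3  587.3  -75.3] spin 89.77 tilt [-0.002 -0.    -1.   ] q [ 1.22  0.12  1.65 -0.    1.37 -0.08] F [ 0.6 -0.  -0. ] w 0.0954
```

step_arm:
  series: "-20 20 -30 0; -28 24 -30 0; -28 24 -15 0; -30 26 0 0; -30 26 0 0; -30 26 0 0; -30 26 0 0; -30 26 0 0; -30 26 0 0; -30 26 0 0; -30 26 0 0; -30 26 0 0"
  jaw: 0
  force: 50

```text
time_s: 1.3
position: [0.3714, 0.2124, 0.2893]
tcp_rot: [-2.496, -1.908, 0.0]
ft_force: [0.6, 0.8, 0.9]
width: 0.0949
```

step_arm:
  series: "-30 26 0 0; -30 26 0 0; -30 26 0 0; -30 26 0 0; -30 26 0 0; -30 26 0 0; -30 26 0 0; -30 26 0 0; -30 26 0 0; -30 26 0 0; -20 17 0 0; -14 12 0 0"

```text
time_s: 2.5
position: [0.5626, -0.1859, 0.2887]
tcp_rot: [-2.497, -1.905, 0.001]
ft_force: [0.2, 0.4, -0.2]
width: 0.095
```

step_arm:
  series: "0 0 0 8.2; 0 0 0 8.2; 0 0 0 8.2; 0 0 0 8.2; 0 0 0 8.2; 0 0 0 8.2; 0 0 0 8.2; 0 0 0 8.2; 0 0 0 8.2; 0 0 0 8.2; 0 0 0 7.8; 0 0 0 0"

```text
time_s: 3.7
position: [0.5623, -0.1837, 0.2894]
tcp_rot: [-3.115, 0.409, 0.001]
ft_force: [0.3, 0.1, 0.1]
width: 0.0949
```

```bash
python3 - <<'E'
from h import *
delta([.5586,-.1839,.131],-15)
m=bot.camera_model("wrist");im=bot.read_camera("wrist")[:,:,::-1].copy()
cv2.imwrite("pics/w1raw.png",im)
q=proj("wrist",place([.5586,-.1839,-.2615],np.array([[0,50,150],[0,-50,150],[75,76,80],[75,-76,80],[-135,76,36],[-135,-76,36],[117,48,70],[117,-48,70]])/1e3),m);print(np.round(q,1).tolist())
big=cv2.resize(im,(800,600),interpolation=cv2.INTER_CUBIC)
for u in q: cv2.circle(big,tuple(int(v) for v in u*1.5625),4,(0,0,255),1)
cv2.imwrite("pics/w1.png",big)
E
```

```text
t 3.7 pos [ 0.5623 -0.1837  0.2894] xdir -14.98 shift [ -3.4   1.2 158.4] spin 0.02 tilt [-0.001 -0.    -1.   ] q [-0.41 -0.04  1.69  0.    1.49 -0.15] F [0.3 0.1 0.1] w 0.0949
[[250.9, 134.1], [251.2, 222.0], [310.7, 108.2], [304.8, 219.9], [156.3, 107.9], [165.4, 209.2], [339.8, 130.0], [334.2, 198.9]]
```

View pics/w1.png

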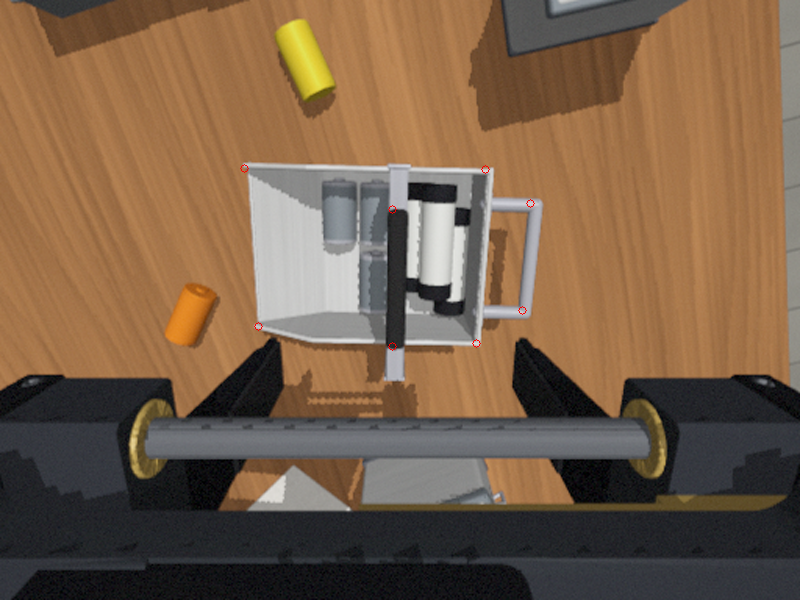

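step_arm:
  series: "-0.5 1 30 0; 0 0 30 0; 0 0 30 0; 0 0 25 0; 0 0 20 0; 0 0 15 0; 0 0 8 0; 0 0 0 0; 0 0 0 0"

```text
time_s: 4.65
position: [0.5623, -0.1853, 0.1327]
tcp_rot: [3.114, -0.41, 0.002]
ft_force: [1.2, -0.7, 1.0]
width: 0.095
```

step_arm:
  series: "0 0 0 0; 0 0 0 0; 0 0 0 0; 0 0 0 0; 0 0 0 0; 0 0 0 0; 0 0 0 0; 0 0 0 0"
  jaw: 1
  force: 50

```text
time_s: 5.45
position: [0.5616, -0.185, 0.1316]
tcp_rot: [-3.115, 0.411, 0.0]
ft_force: [0.7, -0.5, -0.2]
width: 0.0366
```

step_arm:
  series: "0 0 -3 0; 0 0 -5 0; 0 0 -8 0; 0 0 -12 0; 0 0 -12 0; 0 0 -12 0; 0 0 -12 0; 0 0 -12 0; 0 0 -10 0; 0 0 -5 0; 0 0 0 0"

```text
time_s: 6.55
position: [0.5622, -0.1853, 0.224]
tcp_rot: [3.114, -0.411, 0.003]
ft_force: [-0.2, -0.2, -9.1]
width: 0.0135
```

```bash
python3 - <<'E'
from h import *
delta([.48,.2,.30],.8)
im=bot.read_camera("scene")[:,:,::-1];cv2.imwrite("pics/s2.png",cv2.resize(im[60:320,100:440],(800,600),interpolation=cv2.INTER_CUBIC))
E
```

```text
t 6.55 pos [ 0.5622 -0.1853  0.224 ] xdir -15.03 shift [-179.1 -350.8  -76.5] spin -15.83 tilt [ 0.002  0.    -1.   ] q [-0.41 -0.01  1.77 -0.    1.38 -0.15] F [-0.2 -0.2 -9.1] w 0.0135
```

View pics/s2.png

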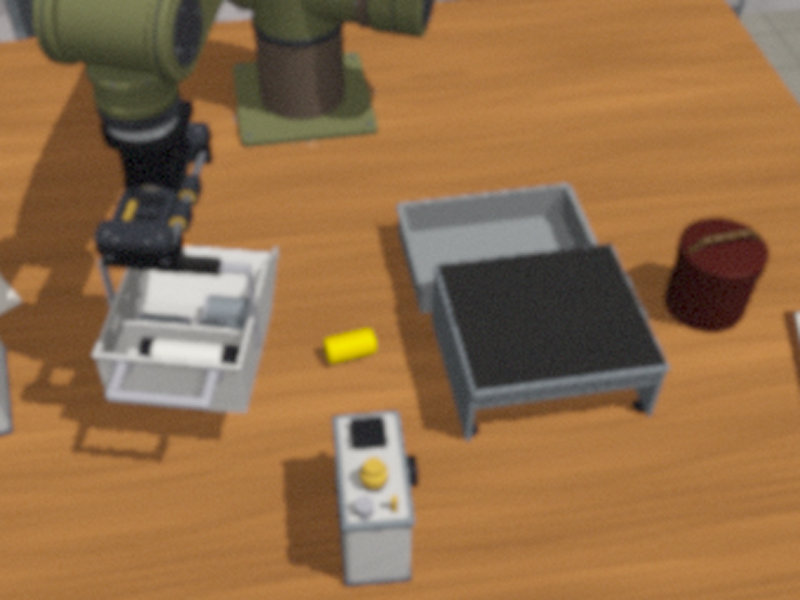

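```bash
python3 - <<'E'
from h import *
s=bot.sense();m=bot.camera_model("wrist");im=bot.read_camera("wrist")[:,:,::-1].copy()
p=[*s["position"][:2],np.radians(-15),s["position"][2]+.003-.15]
q=proj("wrist",place(p,np.array([[0,50,150],[0,-50,150],[75,76,80],[75,-76,80],[-135,76,36],[-135,-76,36],[117,48,70],[117,-48,70]])/1e3),m)
print(p,np.round(q*1.5625).tolist())
big=cv2.resize(im,(800,600),interpolation=cv2.INTER_CUBIC)
for u in q: cv2.circle(big,tuple(int(v) for v in u*1.5625),4,(0,0,255),1)
cv2.imwrite("pics/w2.png",big)
E
```

```text
[np.float64(0.5617611701920817), np.float64(-0.18510727547643707), np.float64(-0.2617993877991494), np.float64(0.07595955557022471)] [[397.0, 242.0], [397.0, 471.0], [545.0, 168.0], [522.0, 432.0], [172.0, 168.0], [202.0, 396.0], [612.0, 222.0], [591.0, 382.0]]
```

View pics/w2.png

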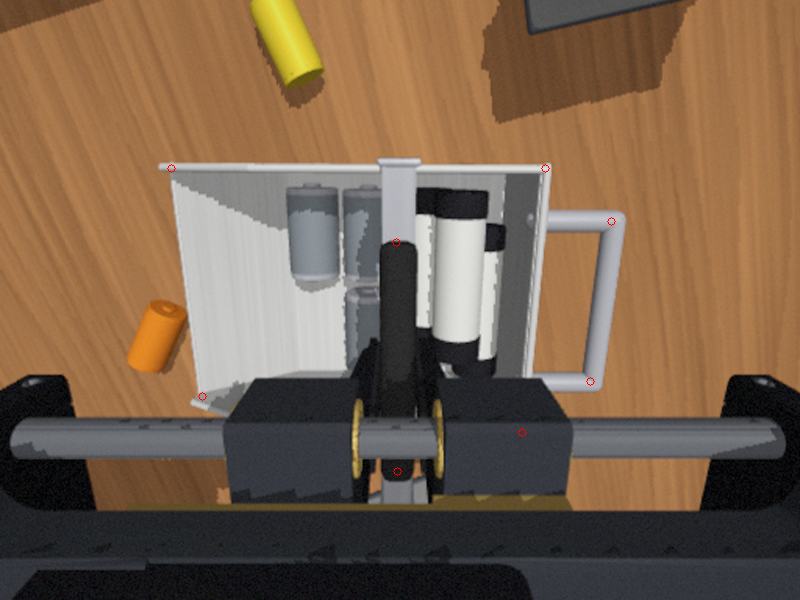

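step_arm:
  series: "0 0 -4 -1; 0 0 -8 -2; 0 0 -10 -2; 0 0 -10 -2; 0 0 -10 -2; 0 0 -10 -2; 0 0 -10 -2; 0 0 -6 -2; 0 0 -2 -0.8; 0 0 0 0"

```text
time_s: 7.65
position: [0.5616, -0.185, 0.2926]
tcp_rot: [-3.141, -0.021, 0.0]
ft_force: [-0.7, -0.3, -8.9]
width: 0.0136
```

step_arm:
  series: "0 -3 0 0; 0 -6 0 0; 0 -10 0 0; 0 -14 0 0; 0 -18 0 0; 0 -20 0 0; 0 -20 0 0; 0 -20 0 0; 0 -20 0 0; 0 -20 0 0; 0 -20 0 0; 0 -20 0 0"

```text
time_s: 8.85
position: [0.5586, 0.0083, 0.2928]
tcp_rot: [-3.141, -0.023, -0.0]
ft_force: [-0.1, -0.4, -9.0]
width: 0.0132
```

step_arm:
  series: "0 -20 0 0; 0 -20 0 0; 0 -20 0 0; 0 -20 0 0; 0 -20 0 0; 0 -20 0 0; 0 -20 0 0; 0 -20 0 0; 0 -16 0 0; 0 -10 0 0; 0 -6 0 0; 0 -3 0 0"

```text
time_s: 10.05
position: [0.5563, 0.2014, 0.2926]
tcp_rot: [3.141, 0.022, -0.0]
ft_force: [-0.7, -0.0, -8.0]
width: 0.0136
```

```bash
python3 - <<'E'
from h import *
delta([.5565,.2137,.251],.8)
s=bot.sense();m=bot.camera_model("wrist");im=bot.read_camera("wrist")[:,:,::-1].copy()
M=R.from_rotvec(s["tcp_rot"]).as_matrix();yaw=np.arctan2(M[1,0],M[0,0])
p=[*s["position"][:2],yaw,s["position"][2]+.003-.15];print(p)
q=proj("wrist",place(p,np.array([[75,76,80],[-135,76,36],[-135,-76,36],[117,48,70],[117,-48,70]])/1e3),m)
e=proj("wrist",place([.5775,.214,.0142],np.array([[100,110,100],[100,-110,100],[-100,-110,100],[-100,110,100]])/1e3),m)
big=cv2.resize(im,(800,600),interpolation=cv2.INTER_CUBIC)
for u in q: cv2.circle(big,tuple(int(v) for v in u*1.5625),4,(0,0,255),1)
for u in e: cv2.circle(big,tuple(int(v) for v in u*1.5625),4,(255,0,0),2)
cv2.imwrite("pics/w3.png",big)
E
```

```text
t 10.05 pos [0.5563 0.2014 0.2926] xdir 0.8 shift [  0.4 -12.3  41.6] spin -0.0 tilt [-0.  0. -1.] q [ 0.26 -0.04  1.69 -0.    1.49  0.24] F [-0.7 -0.  -8. ] w 0.0136
[np.float64(0.5563000230541183), np.float64(0.20139960653071015), np.float64(0.013896326342485135), np.float64(0.14561598030755837)]
```

View pics/w3.png

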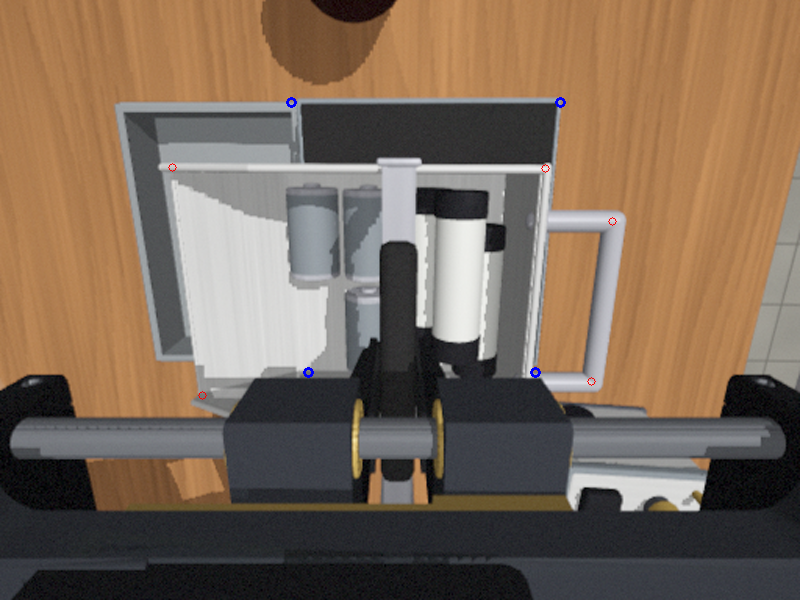

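step_arm:
  series: "1 -3 0 0; 2 -5 2 0; 1 -4 5 0; 0 0 8 0; 0 0 8 0; 0 0 8 0; 0 0 5 0; 0 0 3 0; 0 0 2 0; 0 0 1 0; 0 0 0 0"

```text
time_s: 11.2
position: [0.5604, 0.213, 0.2509]
tcp_rot: [-3.141, -0.021, -0.001]
ft_force: [-0.1, 0.5, -7.7]
width: 0.0139
```

step_arm:
  series: "0 0 1 0; 0 0 1 0; 0 0 0.5 0; 0 0 0 0"

```text
time_s: 11.6
position: [0.5602, 0.213, 0.2481]
tcp_rot: [3.141, 0.021, -0.0]
ft_force: [-0.3, 0.1, -8.8]
width: 0.0137
```

step_arm:
  series: "0 0 1 0; 0 0 1 0; 0 0 0 0"

```text
time_s: 11.9
position: [0.5602, 0.2129, 0.2459]
tcp_rot: [3.141, 0.021, -0.001]
ft_force: [-0.1, 0.5, -8.2]
width: 0.0137
```

step_arm:
  series: "0 0 1 0; 0 0 1 0; 0 0 0 0"

```text
time_s: 12.2
position: [0.5604, 0.2129, 0.2457]
tcp_rot: [3.141, 0.021, 0.001]
ft_force: [-4.1, -2.7, -0.1]
width: 0.0138
```

step_arm:
  series: "0 0 1 0; 0 0 0.5 0; 0 0 0 0"

```text
time_s: 12.5
position: [0.5604, 0.2129, 0.2457]
tcp_rot: [3.142, 0.021, 0.002]
ft_force: [-6.6, -3.7, 3.9]
width: 0.0136
```

step_arm:
  series: "0 0 -1 0; 0 0 -0.5 0; 0 0 0 0; 0 0 0 0; 0 0 0 0; 0 0 0 0; 0 0 0 0"
  jaw: 0.4
  force: 20

```text
time_s: 13.2
position: [0.5603, 0.213, 0.244]
tcp_rot: [3.141, 0.021, -0.0]
ft_force: [0.1, 0.2, -0.2]
width: 0.056
```

step_arm:
  series: "0 0 -10 0; 0 0 -20 0; 0 0 -30 0; 0 0 -30 0; 0 0 -20 0; 0 0 -10 0; 0 0 0 0"

```text
time_s: 13.9
position: [0.5609, 0.2132, 0.3666]
tcp_rot: [-3.14, -0.021, -0.006]
ft_force: [0.3, -0.3, -0.7]
width: 0.0573
```

```bash
python3 - <<'E'
from h import *
s=bot.sense();m=bot.camera_model("wrist");im=bot.read_camera("wrist")[:,:,::-1].copy()
p=[.5604,.2129,.0142,.1]
delta(place(p,[[.117,0,.07-.017]])[0],.8)
C=np.array([[0,50,150],[0,-50,150],[75,76,80],[75,-76,80],[-135,76,36],[-135,-76,36],[117,48,70],[117,-48,70]])/1e3
q=proj("wrist",place(p,C),m);print(np.round(q*1.5625).tolist())
e=proj("wrist",place([.5775,.214,.0142],np.array([[100,110,100],[100,-110,100],[-100,-110,100],[-100,110,100]])/1e3),m)
big=cv2.resize(im,(800,600),interpolation=cv2.INTER_CUBIC)
for u in q: cv2.circle(big,tuple(int(v) for v in u*1.5625),4,(0,0,255),1)
for u in e: cv2.circle(big,tuple(int(v) for v in u*1.5625),4,(255,0,0),2)
cv2.imwrite("pics/w4.png",big)
E
```

```text
t 13.95 pos [0.5604 0.213  0.3646] xdir 0.77 shift [1.168e+02 1.000e-01 2.117e+02] spin -0.03 tilt [ 0.001 -0.    -1.   ] q [ 0.27 -0.04  1.57 -0.    1.61  0.26] F [-0.1  0.3 -0. ] w 0.0574
[[396.0, 212.0], [396.0, 359.0], [494.0, 168.0], [484.0, 353.0], [238.0, 168.0], [254.0, 335.0], [542.0, 204.0], [532.0, 318.0]]
```

View pics/w4.png

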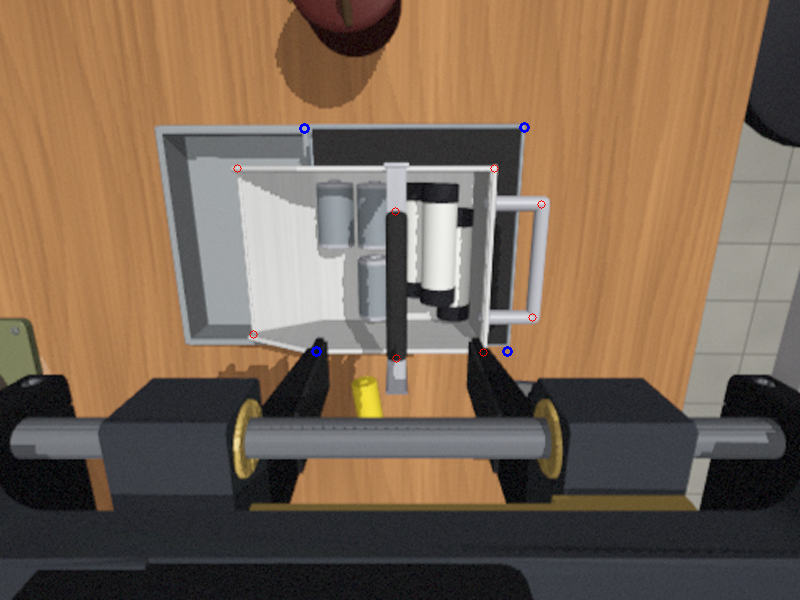

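step_arm:
  series: "10 0 0 0; 20 0 0 0; 25 0 0 0; 25 0 0 0; 20 0 0 0; 12 0 0 0; 6.5 0 0 0; 0 0 0 0; 0 0 0 0"
  jaw: 0.62

```text
time_s: 14.85
position: [0.6784, 0.2147, 0.364]
tcp_rot: [3.141, 0.021, -0.001]
ft_force: [0.1, -0.4, 1.0]
width: 0.0362
```

step_arm:
  series: "0 0 20 0; 0 0 30 0; 0 0 30 0; 0 0 30 0; 0 0 30 0; 0 0 25 0; 0 0 0 0; 0 0 0 0"

```text
time_s: 15.65
position: [0.6784, 0.2147, 0.1998]
tcp_rot: [-3.141, -0.022, 0.0]
ft_force: [0.5, -0.5, 0.9]
width: 0.0359
```

```bash
python3 - <<'E'
from h import *
delta([.6789,.2146,.153],.8)
m=bot.camera_model("wrist");im=bot.read_camera("wrist")[:,:,::-1].copy()
q=proj("wrist",place([.5604,.2129,.0142,.1],np.array([[117,48,70],[117,-48,70]])/1e3),m)
big=cv2.resize(im,(800,600),interpolation=cv2.INTER_CUBIC)
for u in q: cv2.circle(big,tuple(int(v) for v in u*1.5625),4,(0,0,255),1)
cv2.imwrite("pics/w5.png",big)
E
```

```text
t 15.65 pos [0.6784 0.2147 0.1998] xdir 0.79 shift [ 0.5  0.1 46.8] spin -0.01 tilt [-0. -0. -1.] q [0.23 0.26 1.51 0.   1.36 0.22] F [ 0.5 -0.5  0.9] w 0.0359
```

View pics/w5.png

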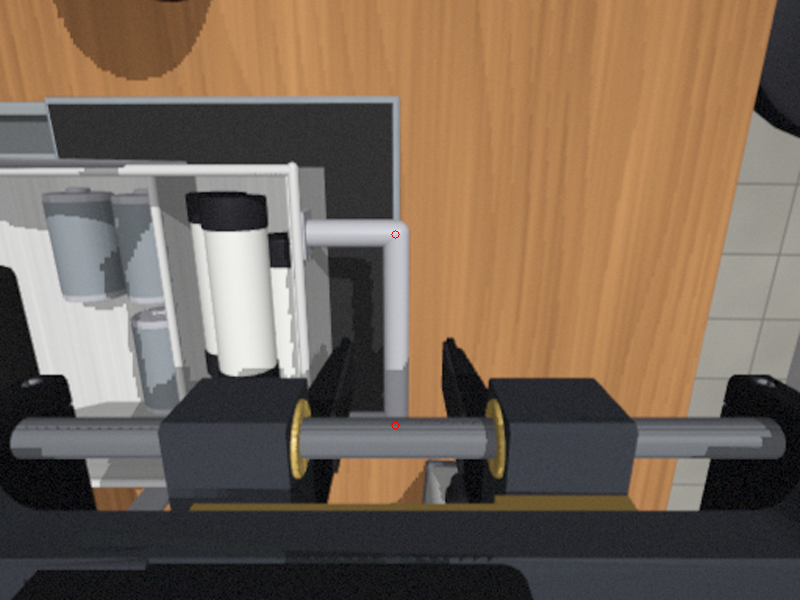

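step_arm:
  series: "0 0 12 0; 0 0 15 0; 0 0 12 0; 0 0 6 0; 0 0 2 0; 0 0 0 0"

```text
time_s: 16.3
position: [0.6786, 0.2145, 0.1515]
tcp_rot: [3.141, 0.021, -0.002]
ft_force: [0.1, 0.2, -0.4]
width: 0.0364
```

step_arm:
  series: "0 0 0 0; 0 0 0 0; 0 0 0 0; 0 0 0 0; 0 0 0 0; 0 0 0 0; 0 0 0 0; 0 0 0 0"
  jaw: 1
  force: 20

```text
time_s: 17.1
position: [0.6779, 0.2146, 0.1528]
tcp_rot: [3.141, 0.021, -0.003]
ft_force: [-5.7, -0.5, 4.0]
width: 0.0114
```

```bash
python3 - <<'E'
from h import *
delta([.6789,.2146,.153],.8)
# arc rows: bar rel. toe (192,70) mm, tool z is down
t=np.radians(np.arange(0,61,2.5));a=np.arctan2(70,192)+t;b=204.4*np.c_[np.cos(a),-np.sin(a)]
print(";".join(f"{x:.1f} 0 {z:.1f} 0" for x,z in np.diff(b,axis=0)))
E
```

```text
t 17.1 pos [0.6779 0.2146 0.1528] xdir 0.78 shift [ 1.   0.  -0.3] spin -0.02 tilt [-0.002  0.    -1.   ] q [0.23 0.3  1.56 0.   1.29 0.22] F [-5.7 -0.5  4. ] w 0.0114
-3.2 0 -8.3 0;-3.6 0 -8.2 0;-3.9 0 -8.0 0;-4.3 0 -7.8 0;-4.6 0 -7.6 0;-5.0 0 -7.4 0;-5.3 0 -7.2 0;-5.6 0 -7.0 0;-5.9 0 -6.7 0;-6.2 0 -6.4 0;-6.4 0 -6.2 0;-6.7 0 -5.9 0;-7.0 0 -5.6 0;-7.2 0 -5.3 0;-7.4 0 -5.0 0;-7.6 0 -4.6 0;-7.8 0 -4.3 0;-8.0 0 -3.9 0;-8.2 0 -3.6 0;-8.3 0 -3.2 0;-8.4 0 -2.9 0;-8.6 0 -2.5 0;-8.7 0 -2.1 0;-8.7 0 -1.7 0
```

step_arm:
  series: "-1.6 0 -4.2 0; -1.6 0 -4.1 0; -1.8 0 -4.1 0; -1.8 0 -4.1 0; -2 0 -4 0; -2 0 -4 0; -2.1 0 -3.9 0; -2.2 0 -3.9 0; -2.3 0 -3.8 0; -2.3 0 -3.8 0; -2.5 0 -3.7 0; -2.5 0 -3.7 0"

```text
time_s: 18.3
position: [0.6541, 0.2142, 0.2]
tcp_rot: [-3.142, -0.021, -0.001]
ft_force: [-0.1, 0.7, -3.7]
width: 0.0115
```

step_arm:
  series: "-2.6 0 -3.6 0; -2.7 0 -3.6 0; -2.8 0 -3.5 0; -2.8 0 -3.5 0; -2.9 0 -3.4 0; -3 0 -3.3 0; -3.1 0 -3.2 0; -3.1 0 -3.2 0; -3.2 0 -3.1 0; -3.2 0 -3.1 0; -3.3 0 -3 0; -3.4 0 -2.9 0"

```text
time_s: 19.5
position: [0.6189, 0.2138, 0.2406]
tcp_rot: [-3.141, -0.021, -0.006]
ft_force: [5.4, -0.4, 2.7]
width: 0.0114
```

```bash
python3 - <<'E'
from h import *
delta([.6789,.2146,.153],.8)
im=bot.read_camera("scene")[:,:,::-1];cv2.imwrite("pics/s3.png",cv2.resize(im[90:290,200:460],(780,600),interpolation=cv2.INTER_CUBIC))
E
```

```text
t 19.5 pos [0.6189 0.2138 0.2406] xdir 0.77 shift [59.7  0.  87.9] spin -0.03 tilt [ 0.004 -0.    -1.   ] q [ 0.25  0.12  1.61 -0.    1.41  0.24] F [ 5.4 -0.4  2.7] w 0.0114
```

View pics/s3.png

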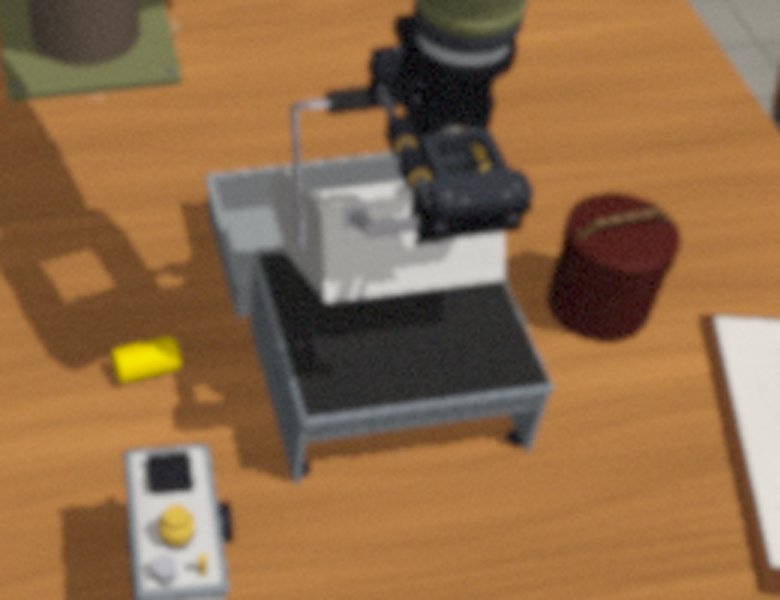

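step_arm:
  series: "-3 0 -3.2 0; -3.2 0 -3 0; -3.5 0 -2.8 0; -3.5 0 -2.8 0; -3.6 0 -2.8 0; -3.6 0 -2.7 0; -3.7 0 -2.6 0; -3.7 0 -2.5 0; -3.8 0 -2.4 0; -3.8 0 -2.4 0; -3.9 0 -2.3 0; -3.9 0 -2.2 0"

```text
time_s: 20.75
position: [0.5724, 0.213, 0.2681]
tcp_rot: [3.141, 0.021, -0.011]
ft_force: [0.6, 0.2, -3.0]
width: 0.0109
```

step_arm:
  series: "0 0 0 0; 0 0 0 0; 0 0 0 0; 0 0 0 0; 0 0 0 0"

```text
time_s: 21.25
position: [0.5743, 0.2131, 0.2696]
tcp_rot: [3.141, 0.021, -0.003]
ft_force: [-0.9, 0.6, -4.7]
width: 0.0114
```

```bash
python3 - <<'E'
from h import *
delta([.6789,.2146,.153],.8)
im=bot.read_camera("top")[:,:,::-1];cv2.imwrite("pics/t3.png",cv2.resize(im[120:310,80:333],(800,600),interpolation=cv2.INTER_CUBIC))
E
```

```text
t 21.25 pos [0.5743 0.2131 0.2696] xdir 0.77 shift [104.8  -0.2 116.4] spin -0.03 tilt [-0.002  0.    -1.   ] q [0.27 0.02 1.67 0.   1.46 0.25] F [-0.9  0.6 -4.7] w 0.0114
```

View pics/t3.png

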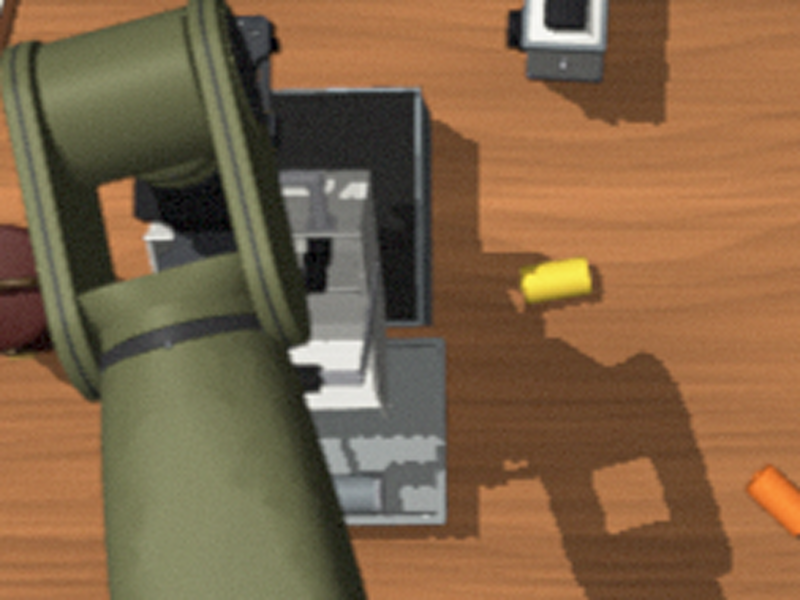

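step_arm:
  series: "-2.5 0 -1.5 0; -4.1 0 -1.9 0; -4.1 0 -1.8 0; -4.2 0 -1.7 0; -4.2 0 -1.6 0; -4.2 0 -1.5 0; -4.2 0 -1.5 0; -4.3 0 -1.3 0; -3 0 -1 0; 0 0 0 0; 0 0 0 0; 0 0 0 0"

```text
time_s: 22.5
position: [0.5402, 0.2127, 0.2845]
tcp_rot: [-3.141, -0.021, -0.0]
ft_force: [0.2, -0.6, -3.1]
width: 0.0114
```

step_arm:
  series: "0 0 0 0; 0 0 0 0; 0 0 0 0; 0 0 0 0; 0 0 0 0"

```text
time_s: 23.0
position: [0.5401, 0.2127, 0.2844]
tcp_rot: [-3.141, -0.021, -0.0]
ft_force: [1.1, -0.4, -2.3]
width: 0.0113
```

```bash
python3 - <<'E'
from h import *
delta([.6789,.2146,.153],.8)
a=bot.read_camera("scene")[:,:,::-1][90:290,200:400];b=bot.read_camera("wrist")[:,:,::-1]
b=cv2.resize(b,(400,300));a=cv2.resize(a,(400,400),interpolation=cv2.INTER_CUBIC)
cv2.imwrite("pics/s4.png",np.hstack([a,np.vstack([b,np.zeros((100,400,3),np.uint8)])]))
E
```

```text
t 23.0 pos [0.5401 0.2127 0.2844] xdir 0.77 shift [138.8   0.  131.5] spin -0.03 tilt [ 0. -0. -1.] q [ 0.28 -0.06  1.73 -0.    1.48  0.27] F [ 1.1 -0.4 -2.3] w 0.0113
```

View pics/s4.png

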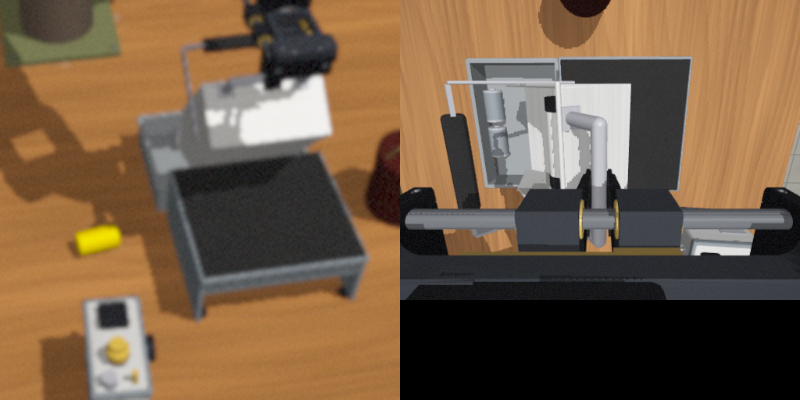

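step_arm:
  series: "-3 0 -0.7 0; -4.3 0 -0.9 0; -4.3 0 -0.9 0; -4.4 0 -0.7 0; -2 0 -0.3 0; 0 0 0 0; 0 0 0 0; 0 0 0 0; 0 0 0 0; 0 0 0 0"

```text
time_s: 24.1
position: [0.5221, 0.2124, 0.2878]
tcp_rot: [3.141, 0.021, -0.0]
ft_force: [-0.8, -0.4, -5.7]
width: 0.011
```

```bash
python3 - <<'E'
from h import *
delta([.6789,.2146,.153],.8)
# third cell check: grey blobs in wrist picture inside tray vs earlier
s=bot.sense();print(np.round(s["position"],4))
p=s["position"];toe=np.array([.4865,.103]);bar=np.array([p[0],p[2]+.017])-toe;print("r",np.hypot(*bar),"theta",np.degrees(np.arctan2(bar[1],bar[0]))-20.03)
end=np.array([.6779,.1528]);
# arc back in 30 rows: blend of radius from now to 204.4 over the first third
th=np.arctan2(bar[1],bar[0]);r0=np.hypot(*bar);b1=np.array([end[0],end[1]+.017])-toe;t1=np.arctan2(b1[1],b1[0]);r1=np.hypot(*b1)
u=np.linspace(0,1,25);a=th+(t1-th)*u;r=np.where(u<.5,r0+(r1-r0)*u*2,r1);P=np.c_[r*np.cos(a),-r*np.sin(a)]*1e3
print("; ".join(f"{x:.1f} 0 {z:.1f} 0" for x,z in np.diff(P,axis=0)))
E
```

```text
t 24.1 pos [0.5221 0.2124 0.2878] xdir 0.77 shift [ 1.569e+02 -1.000e-01  1.347e+02] spin -0.03 tilt [-0.  0. -1.] q [ 0.29 -0.1   1.76  0.    1.49  0.28] F [-0.8 -0.4 -5.7] w 0.011
[0.5221 0.2124 0.2878]
r 0.2048794043986386 theta 59.97320899217475
8.8 0 1.9 0; 8.7 0 2.3 0; 8.6 0 2.7 0; 8.5 0 3.1 0; 8.3 0 3.5 0; 8.2 0 3.8 0; 8.0 0 4.2 0; 7.8 0 4.5 0; 7.6 0 4.9 0; 7.3 0 5.2 0; 7.1 0 5.5 0; 6.8 0 5.8 0; 6.7 0 6.0 0; 6.4 0 6.2 0; 6.1 0 6.5 0; 5.8 0 6.8 0; 5.5 0 7.0 0; 5.2 0 7.3 0; 4.9 0 7.5 0; 4.6 0 7.7 0; 4.2 0 7.9 0; 3.9 0 8.1 0; 3.5 0 8.2 0; 3.1 0 8.4 0
```

step_arm:
  series: "4.4 0 0.9 0; 4.4 0 1 0; 4.4 0 1.1 0; 4.3 0 1.2 0; 4.3 0 1.3 0; 4.3 0 1.4 0; 4.3 0 1.5 0; 4.2 0 1.6 0; 4.2 0 1.7 0; 4.1 0 1.8 0; 4.1 0 1.9 0; 4.1 0 1.9 0"

```text
time_s: 25.3
position: [0.5737, 0.2131, 0.2708]
tcp_rot: [-3.141, -0.021, -0.001]
ft_force: [-0.1, 0.2, -1.5]
width: 0.0112
```

step_arm:
  series: "4 0 2.1 0; 4 0 2.1 0; 3.9 0 2.2 0; 3.9 0 2.3 0; 3.8 0 2.4 0; 3.8 0 2.5 0; 3.7 0 2.6 0; 3.6 0 2.6 0; 3.6 0 2.7 0; 3.5 0 2.8 0; 3.4 0 2.9 0; 3.4 0 2.9 0"

```text
time_s: 26.5
position: [0.618, 0.2138, 0.2403]
tcp_rot: [-3.142, -0.021, -0.0]
ft_force: [0.8, -0.3, -0.1]
width: 0.0114
```

step_arm:
  series: "3.4 0 3 0; 3.3 0 3 0; 3.2 0 3.1 0; 3.2 0 3.1 0; 3.1 0 3.2 0; 3 0 3.3 0; 2.9 0 3.4 0; 2.9 0 3.4 0; 2.8 0 3.5 0; 2.7 0 3.5 0; 2.6 0 3.6 0; 2.6 0 3.7 0"

```text
time_s: 27.7
position: [0.6533, 0.2143, 0.2001]
tcp_rot: [3.141, 0.021, -0.001]
ft_force: [-1.1, 0.5, -1.9]
width: 0.0113
```

```bash
python3 - <<'E'
from h import *
delta([.6779,.2146,.1528],.8)
E
```

```text
t 27.7 pos [0.6533 0.2143 0.2001] xdir 0.77 shift [24.6 -0.  47.3] spin -0.03 tilt [-0.001  0.    -1.   ] q [0.24 0.21 1.57 0.   1.36 0.23] F [-1.1  0.5 -1.9] w 0.0113
```

Before going fully level, I look (last picture) to check that all three cells are out.

```bash
python3 - <<'E'
from h import *
w=bot.read_camera("wrist")[:,:,::-1];s=bot.read_camera("scene")[:,:,::-1];t=bot.read_camera("top")[:,:,::-1]
f=lambda i,w,h:cv2.resize(i,(w,h),interpolation=cv2.INTER_CUBIC)
cv2.imwrite("pics/f.png",np.vstack([np.hstack([f(w[:280,:300],400,373),f(t[130:300,110:292],400,373)]),np.hstack([f(s[110:224,230:430],400,227),f(w[:218,128:],400,227)])]))
E
```

```text
(no output)
```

View pics/f.png

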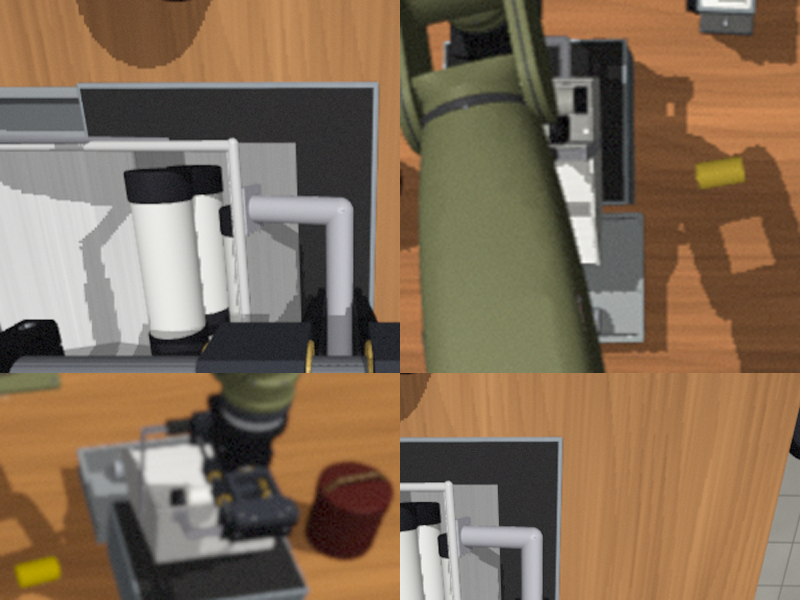

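step_arm:
  series: "2.4 0 3.8 0; 2.3 0 3.8 0; 2.3 0 3.8 0; 2.2 0 3.9 0; 2.1 0 3.9 0; 2 0 3.9 0; 2 0 4 0; 1.9 0 4 0; 1.8 0 4 0; 1.7 0 3.5 0; 1.4 0 2.8 0; 1 0 2 0"

```text
time_s: 29.05
position: [0.678, 0.2145, 0.1601]
tcp_rot: [-3.141, -0.021, -0.007]
ft_force: [-2.5, -1.1, 7.1]
width: 0.0108
```

step_arm:
  series: "0.6 0 1.5 0; 0.5 0 1.2 0; 0.2 0 0.8 0; 0 0 0 0; 0 0 0 0"

```text
time_s: 29.55
position: [0.6805, 0.2146, 0.158]
tcp_rot: [-3.141, -0.021, -0.012]
ft_force: [-1.1, -1.6, 6.8]
width: 0.0117
```

step_arm:
  series: "0 0 -1 0; 0 0 -0.5 0; 0 0 0 0; 0 0 0 0; 0 0 0 0; 0 0 0 0; 0 0 0 0"
  jaw: 0.62

```text
time_s: 30.25
position: [0.6778, 0.2145, 0.155]
tcp_rot: [3.141, 0.021, -0.0]
ft_force: [-0.3, 0.7, 0.1]
width: 0.0363
```

step_arm:
  series: "-1 0 -5 0; 0 0 -20 0; 0 0 -30 0; 0 0 -30 0; 0 0 -30 0; 0 0 -30 0; 0 0 -30 0; 0 0 -20 0; 0 0 -10 0; 0 0 0 0; 0 0 0 0"

```text
time_s: 31.35
position: [0.6765, 0.2145, 0.359]
tcp_rot: [3.141, 0.021, -0.002]
ft_force: [-0.5, -0.2, -0.8]
width: 0.0362
```

step_arm:
  series: "-10 0 0 0; -20 0 0 0; -25 0 0 0; -25 0 0 0; -20 0 0 0; -12 0 0 0; -6 0 0 0; 0 0 0 0; 0 0 0 0; 0 0 0 0"
  jaw: 0.4

```text
time_s: 32.35
position: [0.5594, 0.2129, 0.3599]
tcp_rot: [3.141, 0.021, -0.001]
ft_force: [0.9, 0.6, 0.2]
width: 0.0568
```

```bash
python3 - <<'E'
from h import *
delta([.5604,.213,.3646],.77)
E
```

```text
t 32.35 pos [0.5594 0.2129 0.3599] xdir 0.75 shift [ 1.  -0.1 -4.7] spin -0.02 tilt [-0.  0. -1.] q [ 0.27 -0.04  1.58 -0.    1.6   0.26] F [0.9 0.6 0.2] w 0.0568
```

step_arm:
  series: "1 0 -4.7 0; 0 0 0 0; 0 0 0 0"

```text
time_s: 32.65
position: [0.5602, 0.213, 0.3652]
tcp_rot: [-3.141, -0.021, -0.001]
ft_force: [0.3, -0.1, -1.1]
width: 0.0574
```

```bash
python3 - <<'E'
from h import *
delta([.5604,.213,.3646],.77)
im=bot.read_camera("wrist")[:,:,::-1].copy();cv2.imwrite("pics/w6raw.png",im)
n=cv2.resize(im,(800,600),interpolation=cv2.INTER_CUBIC);o=cv2.imread("pics/w4.png")
for k,(u,v) in dict(standBR=(524,128),trayFL=(158,128),tip1=(540,204),tip2=(532,317),backL=(494,168),carryTop=(397,165),carryLow=(396,350),lip1=(238,170),lip2=(254,335),spoutmid=(246,250)).items():
    t=o[v-18:v+18,u-18:u+18];S=n[v-45:v+45,u-45:u+45];r=cv2.matchTemplate(S,t,cv2.TM_CCOEFF_NORMED);_,mx,_,l=cv2.minMaxLoc(r);print(k,l[0]-27,l[1]-27,round(mx,2))
# grey (blue-ish steel) pixels in cells' old place, and edges in tray: coarse luminance print
g=cv2.cvtColor(n,cv2.COLOR_BGR2GRAY)
print("bay old/new");print(cv2.resize(cv2.cvtColor(o,cv2.COLOR_BGR2GRAY)[175:325,250:390],(14,10),interpolation=cv2.INTER_AREA));print(cv2.resize(g[175:325,250:390],(14,10),interpolation=cv2.INTER_AREA))
print("tray diff");d=cv2.absdiff(n,o).max(2)[120:350,150:320];print(cv2.resize(d,(17,23),interpolation=cv2.INTER_AREA))
E
```

```text
t 32.65 pos [0.5602 0.213  0.3652] xdir 0.76 shift [0.2 0.  0.6] spin -0.01 tilt [ 0. -0. -1.] q [ 0.27 -0.04  1.57  0.    1.61  0.26] F [ 0.3 -0.1 -1.1] w 0.0574
standBR 2 0 0.75
trayFL 1 -1 0.99
tip1 -3 0 0.81
tip2 -3 1 0.79
backL -4 0 0.93
carryTop -6 0 1.0
carryLow -5 1 0.93
lip1 -4 0 0.77
lip2 -4 0 0.9
spoutmid -6 -26 0.99
bay old/new
[[167 149 148 150 149 148 144 137 133 135 143 139 138 159]
 [212 210 189 169 152 149 132 122 137 121 112 103 104 141]
 [212 214 212 215 214 208 164 138 158 148 120  98 129 139]
 [212 214 212 215 215 215 178 135 158 145 108 113 157 104]
 [213 214 213 215 216 216 189 145 165 153 121 133 165 110]
 [215 215 215 215 217 216 213 187 188 177 153 138 162 107]
 [216 215 216 216 217 216 217 221 221 180 144 107 158 107]
 [215 216 217 216 218 217 217 221 221 178 147 106 156 109]
 [215 215 218 217 218 217 216 220 221 179 150 104 156 108]
 [210 215 217 216 215 209 201 197 198 169 142 118 159 112]]
[[158 146 148 148 147 148 157 160 160 161 160 159 159 191]
 [211 201 182 162 149 148 155 158 158 160 159 158 158 190]
 [211 213 212 214 212 206 203 204 200 199 170 161
[... 976 characters left out ...]
 5 13 15  4 37 10 37 12 10 12  3  2  3  2  3  2 40]
 [ 5  7 21  3 33 39 44  7  6 19  3  2  3  2  3  2 39]
 [ 5  4 25  3 39 17 21 21  3 20  3  2  3  2  4  2 26]
 [ 5  4 19  8 33 11 25 33  3 21  3  2  3  2  3  2  9]
 [ 6  3 16 11 29 14 21 39  2 23  3  3  3  2  4  2  2]
 [ 4  3 15 12 20 20 17 44  2 21  3  3  3  2  3  2  2]
 [ 4  3 15 13 14 27 13 42  2 20  4  2  3  2  4  2  3]
 [ 3  3 12 16  4 30 27 21  2 19  3  2  3  2  4  2  3]
 [ 2  3  7 21  3 14  2  3  2 18  5  2  3  2  4  2  3]
 [ 3  3  4 23  4 14  3  2  2 16  8  2  3  2  3  2  3]
 [ 3  3  4 20  6  8  6  6  6 20 15  2  3  3  3  3  3]
 [ 3  3  3 15 10  3  3  3  3 21 46  7  3  2  3  3  3]
 [ 3  4  3 10  6  4  3  3  4 12 23 24 31 27 13  8 57]]
```

step_arm:
  series: "-15 0 0 0; -25 0 0 0; -30 0 0 0; -30 0 0 0; -30 0 0 0; -30 0 0 0; -30 0 0 0; -25 0 0 0; -20 0 0 0; -10 0 0 0; 0 0 0 0; 0 0 0 0"

```text
time_s: 33.9
position: [0.3152, 0.2097, 0.365]
tcp_rot: [3.141, 0.021, 0.001]
ft_force: [-0.1, -0.1, -0.1]
width: 0.0574
```

```bash
python3 - <<'E'
from h import *
delta([.5604,.213,.3646],.77)
m=bot.camera_model("wrist");im=bot.read_camera("wrist")[:,:,::-1].copy();cv2.imwrite("pics/w7raw.png",im)
print("cam",np.round(-np.array(m["view"])[:3,:3].T@np.array(m["view"])[:3,3],3))
tr=[.3916,.2074,.018]
c=np.array([[80,120,20],[80,-120,20],[-80,-120,20],[-80,120,20]])/1e3
q=proj("wrist",place(tr,c),m);print(np.round(q).tolist())
print("lip",np.round(proj("wrist",place([.557,.213,.014,.1],np.array([[-135,76,36],[-135,-76,36]])/1e3),m)).tolist())
H=cv2.getPerspectiveTransform(q.astype(np.float32),np.float32([[0,0],[240,0],[240,160],[0,160]]))
w=cv2.warpPerspective(im,H,(240,160));cv2.imwrite("pics/rect.png",w)
g=cv2.cvtColor(w,cv2.COLOR_BGR2GRAY);ch=" .:-=+*#%@"
s=cv2.resize(g,(80,32),interpolation=cv2.INTER_AREA)
for r in s: print("".join(ch[min(9,v//26)] for v in r))
E
```

```text
t 33.9 pos [0.3152 0.2097 0.365 ] xdir 0.77 shift [245.2  -0.    0.5] spin 0.0 tilt [ 0.  0. -1.] q [ 0.45 -0.55  1.98 -0.    1.72  0.43] F [-0.1 -0.1 -0.1] w 0.0574
cam [0.314 0.287 0.534]
[[347.0, 81.0], [336.0, 215.0], [253.0, 216.0], [252.0, 82.0]]
lip [[334.0, 107.0], [327.0, 214.0]]
*+:::::::::::**+++++*#%%%%%%%%%%%%%%%%%%%%%%%%%%%%%%%%%%%%%%%%%%%%%%%%%%%%%%#*++
*+:::::::::::**+++++#%%%%%%%%%%%%%%%%%%%%%%%%%%%%%%%%%%%%%%%%%%%%%%%%%%%%%%%#*+*
*+--=====--==*#+++*#%%%%%%%%%%%%%%%%%%%%%%%%%%%%%%%%%%%%%%%%%%%%%%%%%%%%%%%%%#**
*+-==========**++*############################################################*+
*+-==========++=+********++++++++++***+++++*****+**************************++++=
*+-=======+*****+++++++++=---------=======================================-::-::
*+-=======+******+========----------======================================-:::::
*+-=======+******+-------------------=====================================-:-:::
*+-=======+*******+=======================================================-:::::
*+-=======+********+++++++++==============================================-:::::

[... 1081 characters left out ...]
++++++++****+*++++++++++++++++++*************+====--
*+-=======**********+++++++++++++++**++++**++++++++++++++++**************+=-===-
*+-=======********#******************+=++******+*+++++*+*++**++**********+=-=-==
*+-=======**********++++++++++++++++*+==***++++++++++++++++**++**********+=---==
*+-=======+********+++++++++++++++++*+===**+++++++++++++++++*==+*********+=-----
*+-=======+******++=================+====++================++==+*********+======
*+++++++++********+++++++++++++++++++++++++++++++++++++++++++++***********++++++
+*++++++++++++++++++++++++++++++++++++++++++++++++++++++++++++++++++++++++++++++
++++==--------------------------------------------------------------------------
```

```bash
python3 -c "
from rig import bot
s=bot.sense();print(s['time_s'],s['ft_force']);print(bot.job_done())"
```

```text
33.95 [-0.20050276 -0.04452299  0.33411535]
the job is handed in; nothing more can be done
None
```

I carried the caddy to the stand by its carrying handle and released it. I then tipped it to about 60° by the tipping handle, lowered it level and let go. The job was handed in at about 34 s of the 59 s allowed; `job_done()` gives no verdict.

**Last checks**
- **Caddy:** Comparing wrist pictures from before and after the tip, it is level and square. It has slid only about 4 mm towards the tray, so its floor front is at about the stand's front edge, within the 20 mm beyond to 35 mm behind allowed.
- **Cells:** The front bay is empty. The tray shows two cells against its far wall. A third 58 mm cylinder lies under the spout by the stand. I found that one only in a brightness map of the last wrist image, because my 12 viewed pictures were used up, so it is less certain.
- **Cartridges:** They were seen in the back bay when the caddy was nearly lowered. I did not look at them again after release.
- **Instruments and case:** The arm stayed clear of them, but I did not measure their positions again.

**What disagreed**
- **First grasp:** The fingers close slowly, so I began lifting before they had shut. They held the carrying handle about 16 mm lower down the fingers, nearer the tips, than planned. It held and hung level.
- **Stand edge:** The overhead fit of the stand's front edge differed by about 3–4 mm from the wrist view. I allowed for it when placing the caddy.
- **End of lowering:** The gripper met resistance about 5 mm higher than expected. The bar had probably slipped in the fingers, since the caddy was level after release.

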